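Mount the red probe mast in the spring-plunger post holder

ROBOT

A 7-joint arm with a two-finger parallel gripper is mounted at the origin on the work surface. World frame = base frame: x ahead of the robot, y to its left, z up, the work surface at z = 0. Lengths are in m, angles in rad, forces in N, time in s.
With the tool pointing down it reaches from about 0.425 to 0.8 m from the base axis. Payload 8.3 kg.
Tool frame: the origin (TCP) lies at the very end of the fingers, on their centre line; the grasp point (between the pads) lies 19 mm behind it; z points along the fingers, y is the direction in which the jaws open and shut (so a half turn about z gives the same grasp; the last joint's range is limited). The gripper opens to 85 mm and grips with 20 to 120 N. Pads are 22 mm wide; open, the fingers measure 114 mm over their backs; the gripper's body (76 mm by 85 mm) begins 54 mm behind the grasp point. The pads swing forward as they close: fully open they stand 13 mm farther back than shut.
Start: joints at [1.17, 0.383, 0.016, 1.37, -0.006, 1.388, -0.046], TCP at [0.207, -0.59, 0.231] pointing down, gripper open.
Joint ranges: [-2.95, 2.95], [-0.25, 2.06], [-1.52, 1.56], [0.18, 2.33], [-1.44, 4.58], [0.02, 2.06], [-3.01, 3.01]. Speed limits (rad/s): [2.39, 2.39, 3.01, 3.01, 3.14, 3.14, 3.14].

INTERFACE

Orientations are given as a unit quaternion [w, x, y, z].
In Python, from plant import * gives the robot as it stands.
- The arm moves only by the tool drive_tool, never from a script. Its argument "motion" is a list of rows, each a list of 7 numbers: the turn, a rotation vector about the world's x, y, z in rad, then the shift along the world's x, y, z in m, then the finger opening in m, from 0 to 0.0854. A call has 1 to 12 rows; each row is the pose to reach, as a shift and turn from the pose commanded when the call began; what a row does not reach only later rows make up. A row lasts 1/10 s, in which the tool goes at most 50 mm and 8.59 degrees, less where a joint would pass 70% of its speed; a pose out of reach is approached as far as the arm can. A call with a gripper value outside its range is refused whole. The fingers move at their own pace and stop on an object; "force" is the grip in N (left out, the last holds). Time passes only in rows, so rows that repeat a pose let the fingers close. It gives the time, the measured TCP pose, the force and the opening at its end, in the units of the state.
- get_obs(): the state, without advancing time (a new reading comes with each control period).
- snapshot(name): name is "scene" or "top" or "wrist"; returns (picture, depth): 420x560x3 uint8, red, green, blue; 420x560 float32, m along the optical axis (not along the pixel's ray), 0 where there is no reading.
- camera_model(name): a dict with "camera_matrix" (3x3 intrinsics, pixels), "rvec" (rotation vector, rad) and "tvec" (3), from world to camera coordinates, as OpenCV has them. Camera axes: x right, y down, z forward; pixel columns grow to the right and rows downward; lengths in m; the calibration is good to about 2 mm. A picture is of the moment at which its call begins: read the wrist's pose just before it. camera_model takes no time and is no camera call; for the wrist camera it gives the pose at the moment of the call.
- finish_job(): hands the job in, once; it reports no verdict.
The state is a dict: "clock": time; "joints": joint angles; "qvel": joint speeds; "joint_efforts": joint torques, N m; "tcp_pos": TCP position; "tool_rot": TCP orientation; "contact_force": force on the tool from outside, world axes, zero at the start; "moment": the same for the moment, N m; "gripper_width": opening from 0.0 (shut) to 1.0 (fully open).
Only numpy, scipy, OpenCV 4.12 (cv2) and the standard library are available. Lean on these libraries where they do the work, as an engineer would, in place of code of your own. Each camera call takes 0.05 s, during which the arm holds its last target. There are 200 camera calls.

TASK

Take the red-headed probe mast out of the rack and slide its post down into the black post holder, its needle arm pointing across the middle of the wafer: past the spring plunger in the side of the bore, and fully home on the stop screw inside. How deep that screw was left is not known, so push gently and feel for it, never bearing on it with more than about 20 N; then let go, leaving the mast standing gripped by the plunger and the other masts, the jar and the wafer chuck alone.

Things in the scene. Friction and masses are not known exactly. Their poses are not given: they have to be found in the camera images.
- red_mast: loose mast with a RED head, 110 to 185 g, upright in one of the rack's holes (which one varies), foot 6 mm above the table. Origin: centre of the foot, z up the post. Round steel post 14 mm across, z = 0 to 85 mm, its lowest 5 mm tapering to 9 mm across; then the head, z = 85 to 109 mm, and a screw 6 mm high on it. A white arm 6 mm thick leaves the head along +x at z = 99 mm, with a thin needle
- red_head (a point): centre of the red mast's head, a cube of 24 mm sides square to the mast's x and y, 97 mm above the foot: grasp it here across y (the arm leaves along +x)
- red_needle_tip (a point): tip of the red mast's needle, 90 mm along the mast's +x from the post's axis and 79 mm above its foot
- black_mast: an identical mast with a BLACK head, standing in the rack, to be left alone
- blue_mast: an identical mast with a BLUE head, standing in the rack, to be left alone
- rack: fixed grey plastic rack, 60 mm (x) by 250 mm (y), 34 mm high; origin at the centre of its underside. Three holes 16.5 mm across and 28 mm deep at y = -90, 0 and +90 mm, one mast in each
- holder: fixed black block 44 x 44 mm, 84 mm high; origin at the centre of its underside, on the bore's axis, z up; +x points to the chuck's centre. A brass plunger barrel sticks out of its +y side to 46 mm from the axis, 70 mm above the table; a steel foot 12 mm high reaches 47 mm to -x
- holder_mouth (a point): centre of the mouth of the upright bore in the holder's top face, 84 mm above the table. The bore is 15.2 mm across with a 1 mm lead-in. Its floor is a flat, rigid brass stop screw, not measured: its top lies anywhere from 24 to 60 mm below the mouth
- plunger (a joint): spring plunger's travel in m: 0 = out, 0.004 = right in. Its nose, a ball of 6 mm radius centred 14 mm below the mouth on the +y side, reaches 3 mm into the bore. A post presses it back 1 to 3 mm; spring 5 N plus 1 N per mm. The tapered foot rides over it 14 to 20 mm deep at 5 to 11 N of push; the post then slides at 4 to 9 N; only the stop screw brings more
- chuck: fixed round wafer chuck of dark steel with a patterned wafer on it, 150 mm across, 29 mm high; origin at the centre of its underside, 130 mm from the holder along the holder's +x
- jar: small loose amber jar with a white cap, 32 mm across and 34 mm high, near the holder, to be left alone; origin at the centre of its underside
Things that resemble listed ones, but are neither listed nor needed, are in the scene too. Several things have the shape of the holder; the one meant has the colours described above.

How it is judged:
By the outcome, as a careful person would: the job done as asked, in the order asked, and still so for the second after the job is handed in, with the robot touching nothing.
It also fails if it takes over 58 s, if anything falls off the work surface, if the arm or the gripper's body presses on something with over 40 N, if the wrist force passes 120 N, or if a joint passes its speed limit or range.

## Working session

There is one attempt and no reset: what is moved stays moved. The work goes in short steps, Python scripts to look and compute and a tool call to move; the robot and the scene stay as the last step left them, time stands still between calls to the robot, and variables do not carry over. Pictures are saved under pics/ and viewed, about 8 in all and at most 12, crops included, and the job is handed in when it is done.

Besides the shell and the picture viewer there is one more tool, called in YAML: its name, and indented under it one key for each argument. drive_tool: Moves the arm, as the interface text tells. Its arguments: {"type":"object","properties":{"motion":{"type":"array","items":{"type":"array","items":{"type":"number"}}},"force":{"type":"number"}},"required":["motion"]}

```bash
mkdir -p pics; ls; cat > h.py <<'E'
from plant import *
import numpy as np, cv2
def cam(n):
    c=camera_model(n); K=np.array(c["camera_matrix"]); R=cv2.Rodrigues(np.array(c["rvec"],float))[0]; t=np.array(c["tvec"],float).ravel()
    return K,R,t
def onz(n,u,v,z,c=None):
    K,R,t=c or cam(n); d=R.T@np.linalg.solve(K,[u,v,1]); o=-R.T@t
    return o+d*(z-o[2])/d[2]
def cloud(n,dep,c=None):
    K,R,t=c or cam(n); v,u=np.mgrid[:dep.shape[0],:dep.shape[1]]
    p=np.stack([u,v,np.ones_like(u)],-1)@np.linalg.inv(K).T*dep[...,None]
    return (p-t)@R
E
python3 - <<'E'
from h import *
o=get_obs(); print(o)
for n in("scene","top"):
    p,d=snapshot(n); np.savez(f"{n}.npz",p=p,d=d); cv2.imwrite(f"pics/{n}0.png",cv2.resize(p[...,::-1],None,fx=1.42,fy=1.42)); K,R,t=cam(n); print(n,K,-R.T@t)
E
```

```text
pics
{'clock': 0.0, 'joints': array([ 1.17010579,  0.38425834,  0.016384  ,  1.37116573, -0.00633956,
        1.38816839, -0.04652357]), 'qvel': array([ 8.42486794e-04, -7.13462625e-04, -1.24074918e-04, -1.06327980e-03,
       -2.26461643e-04, -1.88998630e-05, -4.63497569e-04]), 'joint_efforts': array([ 2.90200069e-04, -6.27597857e+01,  8.44594203e-01, -3.71830523e+01,
        1.65794796e-02,  1.43928715e-02,  1.07917078e-04]), 'tcp_pos': array([ 0.20700385, -0.58919693,  0.23026109]), 'tool_rot': array([-9.61931883e-04,  9.85768615e-01,  1.68104982e-01, -1.64322652e-04]), 'contact_force': array([-0.18538001,  0.7880446 ,  0.57878431]), 'moment': array([0.00469755, 0.02287732, 0.04932394]), 'gripper_width': 1.0016061423693943}
scene [[532.24954502   0.         283.09834038]
 [  0.         532.24954502 213.55156549]
 [  0.           0.           1.        ]] [ 0.90719909 -0.5282854   0.94952691]
top [[383.45454758   0.         282.47857802]
 [  0.         383.45454758 207.17916139]
 [  0.           0.           1.        ]] [ 0.4264533  -0.03162809  1.05478782]
```

View pics/scene0.png

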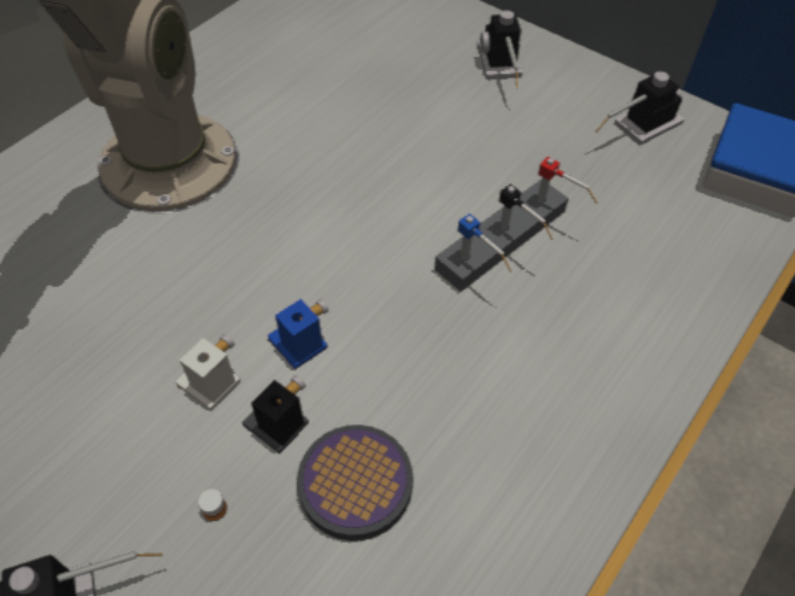

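View pics/top0.png

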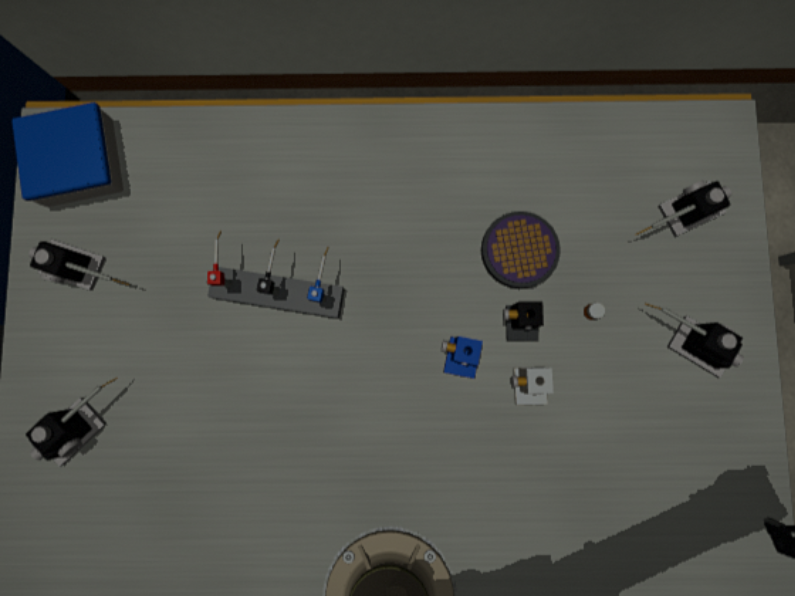

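The scene shows the red mast at the far end of the rack (top view at about 151,194 in native pixels). The black holder is at about (370,221), between the chuck (366,175) and the blue and white look-alikes. The jar is at (418,219).

```bash
cat > m.py <<'E'
from h import *
for n in("top","scene"):
    z=np.load(n+".npz"); p=z["p"]; d=z["d"]; W=cloud(n,d); hsv=cv2.cvtColor(p,cv2.COLOR_RGB2HSV).astype(int); H,S,V=hsv[...,0],hsv[...,1],hsv[...,2]
    red=((H<8)|(H>172))&(S>150)&(V>60)&(W[...,2]>.06)
    top=red&(W[...,2]>.108); print(n,"red n",red.sum(),top.sum(),"zmax",np.percentile(W[red][:,2],95))
    vs,us=np.where(red); print(" red ray z=.103 ",onz(n,us.mean(),vs.mean(),.103), "cloud",W[top].mean(0) if top.any() else None)
    c0=W[red].mean(0)
    arm=(np.hypot(W[...,0]-c0[0],W[...,1]-c0[1])<.075)&(np.hypot(W[...,0]-c0[0],W[...,1]-c0[1])>.02)&(W[...,2]>.09)&(W[...,2]<.125)&~red
    vs,us=np.where(arm); P=np.array([onz(n,u,v,.105)[:2] for u,v in zip(us,vs)])
    if len(P)>5:
        l=cv2.fitLine(P.astype(np.float32),cv2.DIST_L2,0,.001,.001).ravel(); print(" arm line",l,len(P),"far",P[np.argmax(P[:,0])])
    # chuck wafer
    pur=(abs(W[...,2]-.029)<.012)&(V>0); 
    m=((S>60)&(H>110)&(H<170)|(H>5)&(H<20)&(S>90))&pur
    m=cv2.morphologyEx(m.astype(np.uint8),cv2.MORPH_CLOSE,np.ones((7,7)))
    cs=max(cv2.findContours(m,cv2.RETR_EXTERNAL,cv2.CHAIN_APPROX_NONE)[0],key=cv2.contourArea)[:,0]
    Q=np.array([onz(n,u,v,.029)[:2] for u,v in cv2.convexHull(cs)[:,0]],np.float32)
    print(" chuck",cv2.minEnclosingCircle(Q),cv2.fitEllipse(Q))
    # holder top
    cc=cv2.minEnclosingCircle(Q)[0]; r=np.hypot(W[...,0]-cc[0],W[...,1]-cc[1])
    h=(abs(W[...,2]-.084)<.008)&(r>.08)&(r<.19)&(V<70)
    nb,lab,st,ct=cv2.connectedComponentsWithStats(h.astype(np.uint8))
    for i in range(1,nb):
        if st[i,4]>60:
            vs,us=np.where(lab==i); Q=np.array([onz(n,u,v,.084)[:2] for u,v in zip(us,vs)],np.float32); print(" holder?",st[i],Q.mean(0),cv2.minAreaRect(Q), W[lab==i][:,2].mean(), V[lab==i].mean())
    if n=="top": 
        c=p[195:245,340:400]; cv2.imwrite("pics/hold.png",cv2.resize(np.clip(c[...,::-1].astype(int)*2,0,255).astype(np.uint8),None,fx=10,fy=10,interpolation=0))
E
python3 m.py
```

```text
top red n 84 74 zmax 0.11717422624956422
 red ray z=.103  [0.57879707 0.30581785 0.103     ] cloud [0.57532158 0.30216264 0.11395705]
 arm line [ 0.9998682  -0.01623404  0.6237711   0.3025739 ] 52 far [0.64901178 0.30096299]
 chuck ((0.6339086294174194, -0.2512425184249878), 0.07170117646455765) ((0.6363875865936279, -0.25438162684440613), (0.1294812560081482, 0.1372039020061493), 38.02086639404297)
 holder? [364 212  19  18 290] [ 0.50668544 -0.25599974] ((0.5076119303703308, -0.2553192973136902), (0.045843154191970825, 0.04323188215494156), 89.51907348632812) 0.0836036890868594 14.00344827586207
scene red n 120 77 zmax 0.11796099844134846
 red ray z=.103  [0.57565005 0.30178135 0.103     ] cloud [0.57850629 0.29593936 0.11452884]
 arm line [0.7455225  0.6664804  0.6121223  0.29435545] 84 far [0.65437436 0.29511405]
 chuck ((0.638549268245697, -0.2575063109397888), 0.06588839739561081) ((0.6387211084365845, -0.25741538405418396), (0.130800262093544, 0.13093158602714539), 8.064685821533203)
 holder? [177 268  34  31 539] [ 0.5112546  -0.25874272] ((0.5115278959274292, -0.2585107088088989), (0.046319570392370224, 0.04715550318360329), 88.69429779052734) 0.08483729318990316 22.782931354359924
```

drive_tool:
  motion:
    - [0, 0, -0.355, 0.243, 0.332, 0.1, 0.085]
    - [0, 0, -0.355, 0.243, 0.332, 0.1, 0.085]
    - [0, 0, -0.355, 0.243, 0.332, 0.1, 0.085]
    - [0, 0, -0.355, 0.243, 0.332, 0.1, 0.085]
    - [0, 0, -0.355, 0.243, 0.332, 0.1, 0.085]
    - [0, 0, -0.355, 0.243, 0.332, 0.1, 0.085]
    - [0, 0, -0.355, 0.243, 0.332, 0.1, 0.085]
    - [0, 0, -0.355, 0.243, 0.332, 0.1, 0.085]
    - [0, 0, -0.355, 0.243, 0.332, 0.1, 0.085]
    - [0, 0, -0.355, 0.243, 0.332, 0.1, 0.085]
    - [0, 0, -0.355, 0.243, 0.332, 0.1, 0.085]
    - [0, 0, -0.355, 0.243, 0.332, 0.1, 0.085]

```text
clock: 1.3
tcp_pos: [0.4492, -0.2589, 0.3306]
tool_rot: [-0.0, 1.0, -0.01, -0.001]
contact_force: [0.1, -0.5, 0.7]
gripper_width: 0.998
```

```bash
python3 - <<'E'
from h import *
o=get_obs(); print(o["clock"],o["tcp_pos"],o["tool_rot"],o["contact_force"],o["joints"])
c=cam("wrist"); p,d=snapshot("wrist"); np.savez("w1.npz",p=p,d=d,K=c[0],R=c[1],t=c[2]); K,R,t=c
print(-R.T@t,R[2],K[0,0])
cv2.imwrite("pics/w1.png",cv2.resize(p[...,::-1],None,fx=1.42,fy=1.42))
E
```

```text
1.3 [ 0.4491567  -0.25894981  0.3306363 ] [-3.71676478e-05  9.99952769e-01 -9.69886134e-03 -6.25063039e-04] [ 0.05248343 -0.54266922  0.7078719 ] [ 0.64260135  0.13396478 -0.20560795  1.46776466  0.02773478  1.54383085
 -1.15218965]
[ 0.53242727 -0.26102665  0.47329956] [-0.32454476  0.00578827 -0.94585263] 333.0693199728946
```

View pics/w1.png

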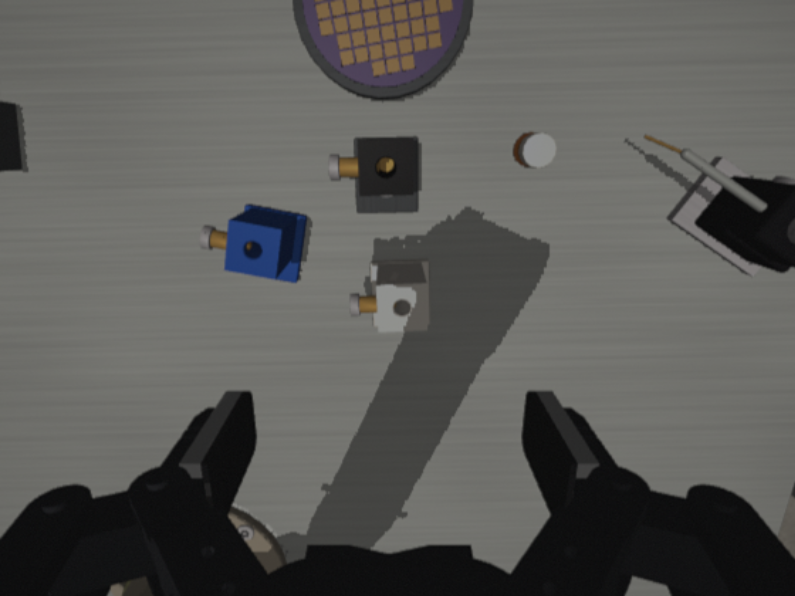

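Wrist view: black holder with the bore at about (272,118) native, chuck partly cut off at the top, jar at (377,106). I'll move forward so the whole chuck is in view.

drive_tool:
  motion:
    - [0, 0, 0, 0.1, 0, 0, 0.085]
    - [0, 0, 0, 0.1, 0, 0, 0.085]
    - [0, 0, 0, 0.1, 0, 0, 0.085]
    - [0, 0, 0, 0.1, 0, 0, 0.085]
    - [0, 0, 0, 0.1, 0, 0, 0.085]

```text
clock: 1.85
tcp_pos: [0.5492, -0.259, 0.3314]
tool_rot: [0.0, 1.0, -0.01, -0.0]
contact_force: [-1.1, -0.0, 0.5]
gripper_width: 0.993
```

```bash
cat > hold.py <<'E'
from h import *
import sys
o=get_obs(); c=cam("wrist"); p,d=snapshot("wrist"); np.savez(sys.argv[1]+".npz",p=p,d=d,K=c[0],R=c[1],t=c[2])
print(o["clock"],o["tcp_pos"],o["qvel"].max())
W=cloud("",d,c); hsv=cv2.cvtColor(p,cv2.COLOR_RGB2HSV).astype(int); H,S,V=hsv[...,0],hsv[...,1],hsv[...,2]
# chuck: anything z>.018 near expected centre
m=(np.hypot(W[...,0]-.637,W[...,1]+.256)<.1)&(abs(W[...,2]-.028)<.006)
m=cv2.morphologyEx(m.astype(np.uint8),cv2.MORPH_OPEN,np.ones((5,5)))
k=cv2.convexHull(max(cv2.findContours(m,0,cv2.CHAIN_APPROX_NONE)[0],key=cv2.contourArea))[:,0]
Q=np.array([onz("",u,v,.029,c)[:2] for u,v in k],np.float32); print("chuck",cv2.fitEllipse(Q),cv2.minEnclosingCircle(Q),"zmed",np.median(W[m>0][:,2]))
h=(np.hypot(W[...,0]-.509,W[...,1]+.257)<.045)&(abs(W[...,2]-.084)<.006)&(V<110)
vs,us=np.where(h); k=cv2.convexHull(np.stack([us,vs],1).astype(np.int32))[:,0]
Q=np.array([onz("",u,v,.084,c)[:2] for u,v in k],np.float32); print("holder",cv2.minAreaRect(Q),np.median(W[h][:,2]))
u0,u1,v0,v1=us.min()-25,us.max()+25,vs.min()-25,vs.max()+25
print("crop",u0,v0); cv2.imwrite(f"pics/{sys.argv[1]}c.png",cv2.resize(np.clip(p[v0:v1,u0:u1,::-1].astype(int)*2,0,255).astype(np.uint8),None,fx=6,fy=6,interpolation=0))
g=cv2.morphologyEx(h.astype(np.uint8),cv2.MORPH_OPEN,np.ones((2,2)))
cn,hi=cv2.findContours(g,cv2.RETR_CCOMP,cv2.CHAIN_APPROX_NONE)
for q,y in zip(cn,hi[0]):
    if y[3]>=0 and cv2.contourArea(q)>15:
        (u,v),r=cv2.minEnclosingCircle(q); print("hole",u,v,r,onz("",u,v,.084,c))
E
python3 hold.py w2
```

```text
1.85 [ 0.54917054 -0.25895498  0.33141864] 0.005769824654764263
chuck ((0.6395933628082275, -0.2580985724925995), (0.1474386751651764, 0.14754250645637512), 128.4638671875) ((0.6395880579948425, -0.2581039071083069), 0.07407043129205704) zmed 0.027463715245966486
holder ((0.5109919905662537, -0.24730484187602997), (0.06436863541603088, 0.04493487998843193), 88.87938690185547) 0.08402232925724361
crop 213 158
hole 273.6153869628906 202.0 6.690641403198242 [ 0.50923625 -0.2589955   0.084     ]
```

View pics/w2c.png

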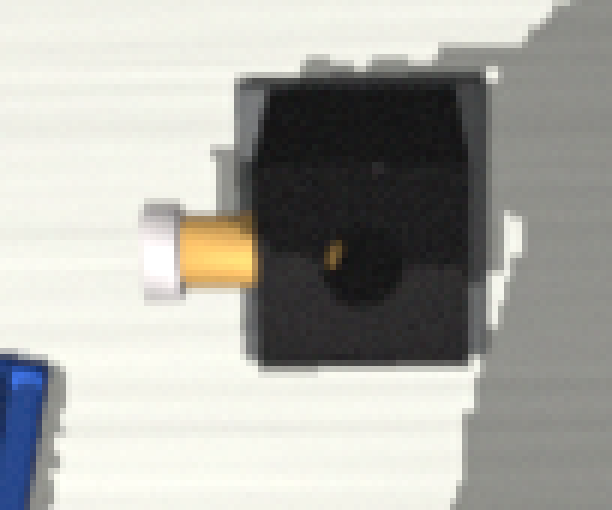

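drive_tool:
  motion:
    - [0, 0, 0, 0.04, 0.562, 0, 0.085]
    - [0, 0, 0, 0.04, 0.562, 0, 0.085]
    - [0, 0, 0, 0.04, 0.562, 0, 0.085]
    - [0, 0, 0, 0.04, 0.562, 0, 0.085]
    - [0, 0, 0, 0.04, 0.562, 0, 0.085]
    - [0, 0, 0, 0.04, 0.562, 0, 0.085]
    - [0, 0, 0, 0.04, 0.562, 0, 0.085]
    - [0, 0, 0, 0.04, 0.562, 0, 0.085]
    - [0, 0, 0, 0.04, 0.562, 0, 0.085]
    - [0, 0, 0, 0.04, 0.562, 0, 0.085]
    - [0, 0, 0, 0.04, 0.562, 0, 0.085]
    - [0, 0, 0, 0.04, 0.562, 0, 0.085]

```text
clock: 3.1
tcp_pos: [0.5876, 0.3098, 0.3318]
tool_rot: [-0.001, 1.0, -0.005, -0.0]
contact_force: [-0.5, 0.2, -0.6]
gripper_width: 0.996
```

drive_tool:
  motion:
    - [0, 0, 0, 0, 0, 0, 0.085]
    - [0, 0, 0, 0, 0, 0, 0.085]
    - [0, 0, 0, 0, 0, 0, 0.085]

```text
clock: 3.4
tcp_pos: [0.591, 0.3018, 0.3323]
tool_rot: [0.0, 1.0, -0.01, 0.001]
contact_force: [0.5, -1.2, 0.3]
gripper_width: 0.998
```

```bash
cat > red.py <<'E'
from h import *
import sys
o=get_obs(); c=cam("wrist"); p,d=snapshot("wrist"); n=sys.argv[1]; np.savez(n+".npz",p=p,d=d,K=c[0],R=c[1],t=c[2])
print(o["clock"],o["tcp_pos"],o["tool_rot"],o["qvel"].max(),o["joints"])
W=cloud("",d,c); hsv=cv2.cvtColor(p,cv2.COLOR_RGB2HSV).astype(int); H,S,V=hsv[...,0],hsv[...,1],hsv[...,2]
red=((H<8)|(H>172))&(S>150)&(V>40)&(W[...,2]>.05)
top=(red&(W[...,2]>.110)); vs,us=np.where(top); k=cv2.convexHull(np.stack([us,vs],1).astype(np.int32))[:,0]
Q=np.array([onz("",u,v,.115,c)[:2] for u,v in k],np.float32); print("top",cv2.minAreaRect(Q),top.sum(),np.median(W[top][:,2]))
c0=np.array(cv2.minAreaRect(Q)[0]); r=np.hypot(W[...,0]-c0[0],W[...,1]-c0[1])
a=(r>.018)&(r<.07)&(abs(W[...,2]-.107)<.008)&(W[...,0]>c0[0])&~red; vs,us=np.where(a)
P=np.array([onz("",u,v,.107,c)[:2] for u,v in zip(us,vs)],np.float32)
l=cv2.fitLine(P,cv2.DIST_L2,0,.001,.001).ravel(); print("arm",l,len(P),"deg",np.degrees(np.arctan(l[1]/l[0])),"y at head",l[3]+(c0[0]-l[2])*l[1]/l[0], "dir head->arm",np.degrees(np.arctan2(P[:,1].mean()-c0[1],P[:,0].mean()-c0[0])))
cv2.imwrite(f"pics/{n}.png",cv2.resize(np.clip(p[...,::-1].astype(int)*1.5,0,255).astype(np.uint8),None,fx=1.42,fy=1.42))
E
python3 red.py w3
```

```text
3.4 [0.5909911  0.30180574 0.33231559] [ 4.02855636e-04  9.99946813e-01 -1.02544704e-02  1.02740145e-03] 0.0062391943481093035 [-0.23978667  0.50007078 -0.48442073  1.02449105  0.22810466  1.66316118
 -2.24206041]
top ((0.5828974843025208, 0.30076923966407776), (0.022410333156585693, 0.03655839338898659), 89.39957427978516) 335 0.11474907795029492
arm [0.9999762  0.00689445 0.6251021  0.30126017] 251 deg 0.39502612 y at head 0.30096918868305267 dir head->arm 0.6664069405898879
```

View pics/w3.png

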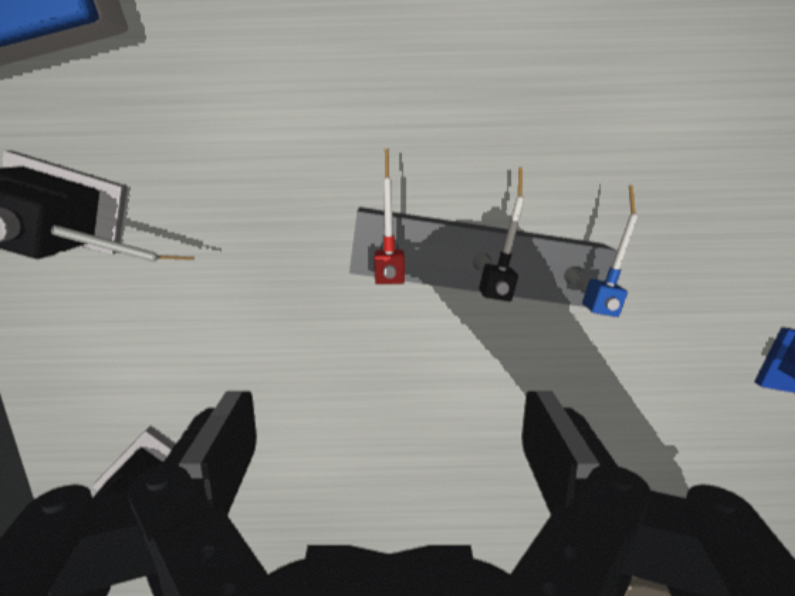

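The red mast's head is centred near (0.577, 0.301) with its arm at about +0.4° yaw. The black mast is clear of the finger path. I'll go in above the head and check again up close.

drive_tool:
  motion:
    - [0, 0, 0.028, -0.014, -0.001, -0.05, 0.085]
    - [0, 0, 0.028, -0.014, -0.001, -0.1, 0.085]
    - [0, 0, 0.028, -0.014, -0.001, -0.15, 0.085]
    - [0, 0, 0.028, -0.014, -0.001, -0.182, 0.085]
    - [0, 0, 0.028, -0.014, -0.001, -0.182, 0.085]
    - [0, 0, 0.028, -0.014, -0.001, -0.182, 0.085]
    - [0, 0, 0.028, -0.014, -0.001, -0.182, 0.085]

```text
clock: 4.15
tcp_pos: [0.5778, 0.3038, 0.1527]
tool_rot: [-0.001, 1.0, 0.005, 0.002]
contact_force: [-0.3, -0.4, 0.8]
gripper_width: 0.994
```

```bash
python3 red.py w4
```

```text
4.15 [0.5777652  0.3037597  0.15266053] [-0.00113078  0.99998488  0.00493396  0.00214733] 0.0010396752814257853 [-0.20060344  0.53134367 -0.48736062  1.384738    0.25085551  1.28174567
 -2.26187113]
top ((0.5836153626441956, 0.30104315280914307), (0.03753085061907768, 0.023036886006593704), 0.6176927089691162) 1210 0.11497436753150225
arm [0.9999956  0.00297408 0.62586254 0.30144662] 875 deg 0.17040227 y at head 0.3013209697547388 dir head->arm 0.5471617747656972
```

View pics/w4.png

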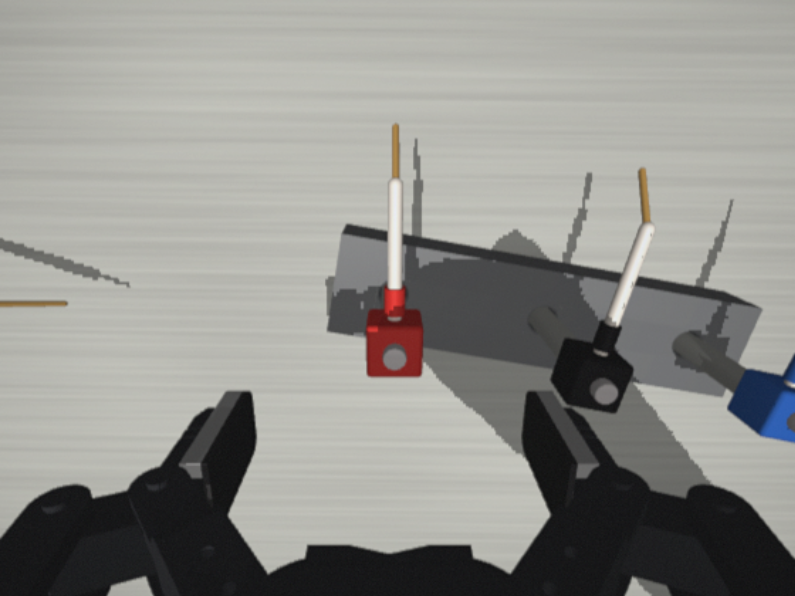

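drive_tool:
  motion:
    - [0, 0, 0, -0.001, -0.0027, -0.02, 0.085]
    - [0, 0, 0, -0.001, -0.0027, -0.045, 0.085]
    - [0, 0, 0, -0.001, -0.0027, -0.069, 0.085]
    - [0, 0, 0, -0.001, -0.0027, -0.069, 0.085]
    - [0, 0, 0, -0.001, -0.0027, -0.069, 0.085]
  force: 60

```text
clock: 4.7
tcp_pos: [0.5759, 0.3012, 0.0821]
tool_rot: [-0.0, 1.0, 0.005, 0.001]
contact_force: [0.3, 0.2, 0.4]
gripper_width: 0.995
```

drive_tool:
  motion:
    - [0, 0, 0, 0.001, 0, 0.002, 0.05]
    - [0, 0, 0, 0.001, 0, 0.002, 0.02]
    - [0, 0, 0, 0.001, 0, 0.002, 0.015]
    - [0, 0, 0, 0.001, 0, 0.002, 0.015]
    - [0, 0, 0, 0.001, 0, 0.002, 0.015]
    - [0, 0, 0, 0.001, 0, 0.002, 0.015]
    - [0, 0, 0, 0.001, 0, 0.002, 0.015]
    - [0, 0, 0, 0.001, 0, 0.002, 0.015]
  force: 60

```text
clock: 5.5
tcp_pos: [0.5765, 0.3009, 0.0829]
tool_rot: [-0.0, 1.0, 0.005, 0.0]
contact_force: [-0.5, -0.2, 6.0]
gripper_width: 0.273
```

drive_tool:
  motion:
    - [0, 0, 0, 0, 0, 0.01, 0.015]
    - [0, 0, 0, 0, 0, 0.025, 0.015]
    - [0, 0, 0, 0, 0, 0.04, 0.015]
    - [0, 0, 0, 0, 0, 0.07, 0.015]
    - [0, 0, 0, 0, 0, 0.11, 0.015]
    - [0, 0, 0, 0, 0, 0.15, 0.015]
    - [0, 0, 0, 0, 0, 0.19, 0.015]
    - [0, 0, 0, 0, 0, 0.2, 0.015]
    - [0, 0, 0, 0, 0, 0.2, 0.015]
    - [0, 0, 0, 0, 0, 0.2, 0.015]

```text
clock: 6.5
tcp_pos: [0.5758, 0.3003, 0.2812]
tool_rot: [0.0, 1.0, 0.005, -0.001]
contact_force: [0.0, 0.6, -1.9]
gripper_width: 0.277
```

```bash
cat > grip.py <<'E'
from h import *
import sys
o=get_obs(); c=cam("wrist"); p,d=snapshot("wrist"); n=sys.argv[1]; print(o["tcp_pos"],o["tool_rot"],o["contact_force"],o["gripper_width"])
np.savez(n+".npz",p=p,d=d,K=c[0],R=c[1],t=c[2])
T=o["tcp_pos"]; W=cloud("",d,c)-T; hsv=cv2.cvtColor(p,cv2.COLOR_RGB2HSV).astype(int); H,S,V=hsv[...,0],hsv[...,1],hsv[...,2]
red=((H<8)|(H>172))&(S>150)&(V>40)&(abs(W[...,2]-.02)<.03)
print("red rel tcp: mean",W[red].mean(0),"top z",np.percentile(W[red][:,2],97),"y lo/hi",np.percentile(W[red][:,1],[2,98]),"xmin",np.percentile(W[red][:,0],2))
a=(W[...,0]>.03)&(W[...,0]<.07)&(abs(W[...,1])<.02)&(abs(W[...,2]-.022)<.015)&~red
q=W[a]; A=np.polyfit(q[:,0],q[:,1],1); print("arm n",a.sum(),"slope deg",np.degrees(np.arctan(A[0])),"y0",A[1],"pitch deg",np.degrees(np.arctan(np.polyfit(q[:,0],q[:,2],1)[0])),"z",q[:,2].mean())
P=np.array([onz("",u,v,T[2]+.024,c)[:2]-T[:2] for v,u in zip(*np.where(a))],np.float32); l=cv2.fitLine(P,2,0,.001,.001).ravel(); print("ray arm deg",np.degrees(np.arctan(l[1]/l[0])),"y at x=0",l[3]-l[2]*l[1]/l[0])
cv2.imwrite(f"pics/{n}.png",cv2.resize(np.clip(p[...,::-1].astype(int)*1.5,0,255).astype(np.uint8),None,fx=1.42,fy=1.42))
E
python3 grip.py g1
```

```text
[0.57575251 0.30032331 0.28122223] [ 4.53381776e-04  9.99984840e-01  5.45139897e-03 -6.29203305e-04] [ 0.04063715  0.57424503 -1.91257167] 0.276650365194797
red rel tcp: mean [ 0.0072842  -0.00037093  0.02856085] top z 0.03291107603022496 y lo/hi [-0.01156419  0.0107467 ] xmin -0.010309440748390953
arm n 1673 slope deg 0.7186928378385976 y0 -0.00044317930743354025 pitch deg -0.6769983734263288 z 0.02406418349666699
ray arm deg 0.7282617 y at x=0 -0.0004512954
```

View pics/g1.png

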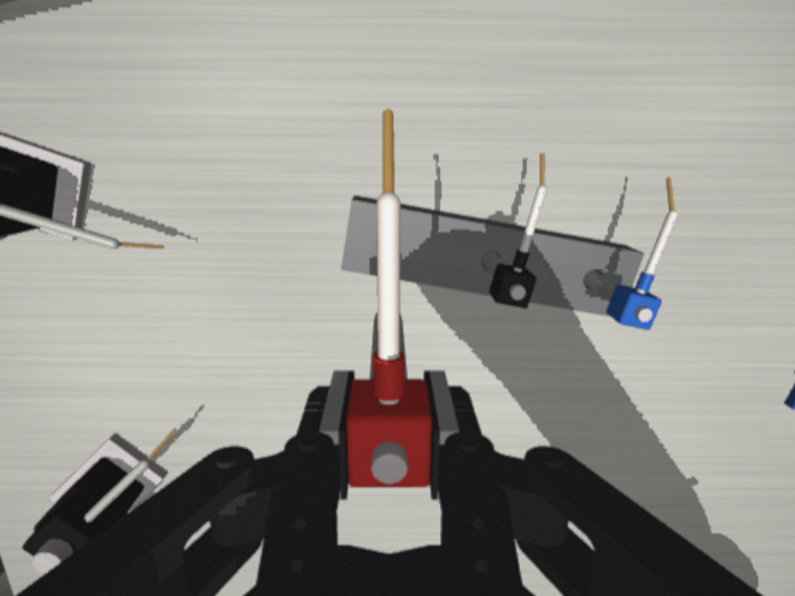

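The red mast is held square between the pads, arm at +0.7° yaw, the other masts undisturbed. Carrying it over the holder.

drive_tool:
  motion:
    - [0, 0, 0, -0.005, -0.04, 0, 0.015]
    - [0, 0, 0, -0.01, -0.085, 0, 0.015]
    - [0, 0, 0, -0.016, -0.13, 0, 0.015]
    - [0, 0, 0, -0.022, -0.18, 0, 0.015]
    - [0, 0, 0, -0.028, -0.23, 0, 0.015]
    - [0, 0, 0, -0.034, -0.28, 0, 0.015]
    - [0, 0, 0, -0.04, -0.33, 0, 0.015]
    - [0, 0, 0, -0.046, -0.38, 0, 0.015]
    - [0, 0, 0, -0.052, -0.43, 0, 0.015]
    - [0, 0, 0, -0.058, -0.48, 0, 0.015]
    - [0, 0, 0, -0.063, -0.53, 0, 0.015]
    - [0, 0, 0, -0.067, -0.559, 0, 0.015]

```text
clock: 7.75
tcp_pos: [0.5066, -0.2629, 0.28]
tool_rot: [-0.0, 1.0, 0.003, -0.002]
contact_force: [0.4, -0.4, -1.3]
gripper_width: 0.273
```

drive_tool:
  motion:
    - [0, 0, 0, 0, 0, 0, 0.015]
    - [0, 0, 0, 0, 0, 0, 0.015]
    - [0, 0, 0, 0, 0, -0.03, 0.015]
    - [0, 0, 0, 0, 0, -0.06, 0.015]
    - [0, 0, 0, 0, 0, -0.08, 0.015]
    - [0, 0, 0, 0, 0, -0.08, 0.015]
    - [0, 0, 0, 0, 0, -0.08, 0.015]

```text
clock: 8.45
tcp_pos: [0.5094, -0.2568, 0.2023]
tool_rot: [-0.0, 1.0, 0.006, -0.0]
contact_force: [0.6, -0.5, -1.4]
gripper_width: 0.272
```

```bash
python3 grip.py g2; python3 - <<'E'
from h import *
for n in("top","scene"):
    p,d=snapshot(n); np.savez(n+"1.npz",p=p,d=d)
    c=p[150:260,320:430] if n=="top" else p[200:400,130:330]; cv2.imwrite(f"pics/{n}1.png",cv2.resize(np.clip(c[...,::-1].astype(int)*2,0,255).astype(np.uint8),(590,590),interpolation=cv2.INTER_CUBIC))
E
```

```text
[ 0.5094468  -0.25682685  0.20234792] [-4.98347995e-04  9.99978856e-01  6.47649027e-03 -3.06521552e-04] [ 0.60007601 -0.53607165 -1.36513554] 0.272206065222382
red rel tcp: mean [ 0.00701659 -0.00040831  0.02863189] top z 0.032954119543427744 y lo/hi [-0.01158533  0.01071161] xmin -0.010733272498749615
arm n 1664 slope deg 0.7870383313235031 y0 -0.00039618483921563465 pitch deg -0.7448253227983823 z 0.024127552879691157
ray arm deg 0.8060029 y at x=0 -0.00041260253
```

View pics/scene1.png

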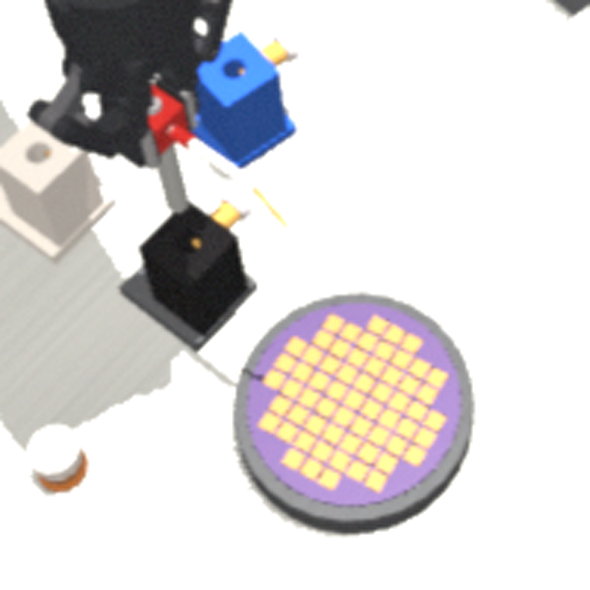

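Scene view: the post hangs above the black holder with the bore still visible, and the chuck and jar are untouched. I'll trim the position and go down to just above the mouth.

drive_tool:
  motion:
    - [0, 0, -0.006, -0.0005, -0.002, -0.015, 0.015]
    - [0, 0, -0.006, -0.0005, -0.002, -0.03, 0.015]
    - [0, 0, -0.006, -0.0005, -0.002, -0.035, 0.015]
    - [0, 0, -0.006, -0.0005, -0.002, -0.035, 0.015]
    - [0, 0, -0.006, -0.0005, -0.002, -0.035, 0.015]
    - [0, 0, -0.006, -0.0005, -0.002, -0.035, 0.015]

```text
clock: 9.2
tcp_pos: [0.5093, -0.2605, 0.1684]
tool_rot: [0.0, 1.0, 0.002, 0.001]
contact_force: [-0.1, 0.3, -1.6]
gripper_width: 0.27
```

```bash
python3 - <<'E'
from h import *
o=get_obs(); print(o["tcp_pos"],o["tool_rot"],o["contact_force"])
p,d=snapshot("scene"); np.savez("scene2.npz",p=p,d=d)
c=p[235:330,160:255]; cv2.imwrite("pics/scene2.png",cv2.resize(np.clip(c[...,::-1].astype(int)*3,0,255).astype(np.uint8),(570,570),interpolation=0))
# expected pixel of post foot / bore centre
K,R,t=cam("scene")
for P in ([.5092,-.259,.084],[.5092,-.259,.10],[.5092,-.259,.15]): q=K@(R@np.array(P)+t); print(P,(q[:2]/q[2]-[160,235])*6)
E
```

```text
[ 0.50928537 -0.26049896  0.16840901] [3.46995420e-04 9.99996473e-01 2.49493531e-03 8.42318428e-04] [-0.09285408  0.32078368 -1.6041234 ]
[0.5092, -0.259, 0.084] [197.72179541 285.59325809]
[0.5092, -0.259, 0.1] [191.12171324 260.3905028 ]
[0.5092, -0.259, 0.15] [169.28067688 176.98937533]
```

View pics/scene2.png

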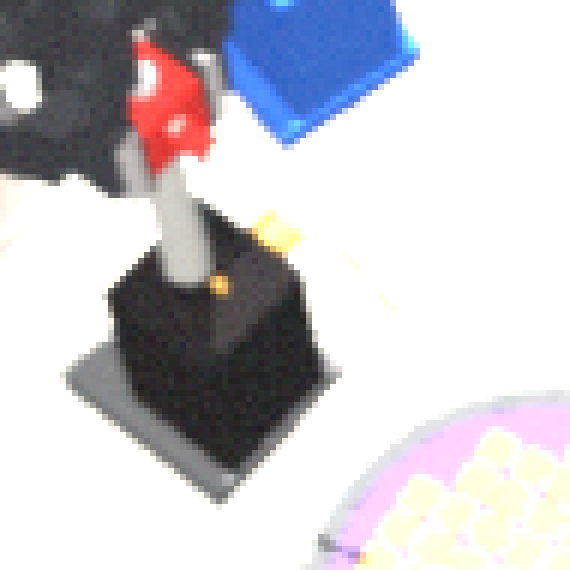

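```bash
python3 - <<'E'
from h import *
K,R,t=cam("scene"); p=np.load("scene2.npz")["p"]
pr=lambda P:(lambda q:(q[:2]/q[2]))(K@(R@np.array(P)+t))
hsv=cv2.cvtColor(p,cv2.COLOR_RGB2HSV).astype(int)
for r in range(265,285):
    V=hsv[r,175:205,2]; S=hsv[r,175:205,1]; print(r,175,list(V))
for x,y in ((.5115,-.2585),(.5092,-.259)):
    for z in (.0913,.0963,.11,.13): print(x,y,z,pr([x,y,z]))
E
```

```text
265 175 [np.int64(42), np.int64(23), np.int64(24), np.int64(23), np.int64(27), np.int64(38), np.int64(56), np.int64(64), np.int64(63), np.int64(56), np.int64(51), np.int64(63), np.int64(70), np.int64(69), np.int64(69), np.int64(70), np.int64(99), np.int64(148), np.int64(175), np.int64(180), np.int64(180), np.int64(179), np.int64(174), np.int64(164), np.int64(150), np.int64(158), np.int64(184), np.int64(200), np.int64(204), np.int64(202)]
266 175 [np.int64(95), np.int64(53), np.int64(31), np.int64(25), np.int64(27), np.int64(36), np.int64(54), np.int64(64), np.int64(64), np.int64(58), np.int64(52), np.int64(63), np.int64(69), np.int64(70), np.int64(69), np.int64(69), np.int64(95), np.int64(141), np.int64(171), np.int64(178), np.int64(178), np.int64(177), np.int64(177), np.int64(178), np.int64(174), np.int64(161), np.int64(153), np.int64(175), np.int64(196), np.int64(205)]
267 175 [np.int64(154), np.int64(118), np.int64(73), np.int64(35), np.int64(34), np.int64(51), np.int64(62), np.int64(65), np.int64(66), np.int64(65), np.int64(65), np.int64(68), np.int64(71), np.int64(70), np.int64(
[... 7374 characters left out ...]
15), np.int64(19), np.int64(15), np.int64(17), np.int64(18), np.int64(16), np.int64(18), np.int64(15), np.int64(13), np.int64(15), np.int64(15), np.int64(15), np.int64(15), np.int64(22), np.int64(37), np.int64(39), np.int64(31), np.int64(27), np.int64(27), np.int64(26), np.int64(26), np.int64(28), np.int64(26)]
0.5115 -0.2585 0.0913 [193.58045569 281.20061695]
0.5115 -0.2585 0.0963 [193.2402593  279.88539221]
0.5115 -0.2585 0.11 [192.29308133 276.2235312 ]
0.5115 -0.2585 0.13 [190.86942761 270.71957919]
0.5092 -0.259 0.0913 [192.45545676 280.69656625]
0.5092 -0.259 0.0963 [192.1106636  279.37995573]
0.5092 -0.259 0.11 [191.1506962  275.71427053]
0.5092 -0.259 0.13 [189.70784408 270.20466505]
```

drive_tool:
  motion:
    - [0, 0, 0, 0, 0.0018, 0, 0.015]
    - [0, 0, 0, 0, 0.0018, -0.004, 0.015]
    - [0, 0, 0, 0, 0.0018, -0.007, 0.015]
    - [0, 0, 0, 0, 0.0018, -0.01, 0.015]
    - [0, 0, 0, 0, 0.0018, -0.01, 0.015]
    - [0, 0, 0, 0, 0.0018, -0.01, 0.015]

```text
clock: 9.85
tcp_pos: [0.5088, -0.2585, 0.1572]
tool_rot: [-0.0, 1.0, 0.002, 0.0]
contact_force: [0.3, 0.3, -1.7]
gripper_width: 0.273
```

drive_tool:
  motion:
    - [0, 0, 0, 0, 0, -0.003, 0.015]
    - [0, 0, 0, 0, 0, -0.006, 0.015]
    - [0, 0, 0, 0, 0, -0.008, 0.015]
    - [0, 0, 0, 0, 0, -0.008, 0.015]
    - [0, 0, 0, 0, 0, -0.008, 0.015]

```text
clock: 10.35
tcp_pos: [0.5092, -0.2583, 0.1491]
tool_rot: [-0.0, 1.0, 0.003, 0.0]
contact_force: [4.9, 1.3, -3.5]
gripper_width: 0.274
```

drive_tool:
  motion:
    - [0, 0, 0, 0.0007, 0.0003, 0, 0.015]
    - [0, 0, 0, 0.0012, 0.0004, 0, 0.015]
    - [0, 0, 0, 0.0012, 0.0004, 0, 0.015]

```text
clock: 10.65
tcp_pos: [0.5096, -0.2582, 0.1491]
tool_rot: [-0.0, 1.0, 0.002, -0.0]
contact_force: [3.6, -0.4, -3.5]
gripper_width: 0.27
```

drive_tool:
  motion:
    - [0, 0, 0, 0.001, 0, 0, 0.015]
    - [0, 0, 0, 0.0015, 0, -0.001, 0.015]
    - [0, 0, 0, 0.0015, 0, -0.001, 0.015]

```text
clock: 10.95
tcp_pos: [0.5106, -0.2583, 0.1477]
tool_rot: [-0.0, 1.0, 0.002, -0.001]
contact_force: [0.4, -0.2, -1.6]
gripper_width: 0.27
```

drive_tool:
  motion:
    - [0, 0, 0, 0, 0, -0.002, 0.015]
    - [0, 0, 0, 0, 0, -0.004, 0.015]
    - [0, 0, 0, 0, 0, -0.006, 0.015]
    - [0, 0, 0, 0, 0, -0.007, 0.015]
    - [0, 0, 0, 0, 0, -0.007, 0.015]

```text
clock: 11.45
tcp_pos: [0.5111, -0.2586, 0.1413]
tool_rot: [0.0, 1.0, 0.002, -0.0]
contact_force: [-0.8, -1.0, 1.2]
gripper_width: 0.269
```

drive_tool:
  motion:
    - [0, 0, 0, 0, 0, -0.001, 0.015]
    - [0, 0, 0, 0, 0, -0.002, 0.015]
    - [0, 0, 0, 0, 0, -0.0025, 0.015]
    - [0, 0, 0, 0, 0, -0.0025, 0.015]

```text
clock: 11.85
tcp_pos: [0.5112, -0.2585, 0.1387]
tool_rot: [0.0, 1.0, 0.002, -0.0]
contact_force: [-1.9, -2.5, 1.4]
gripper_width: 0.274
```

drive_tool:
  motion:
    - [0, 0, 0, -0.0003, -0.0004, -0.001, 0.015]
    - [0, 0, 0, -0.0003, -0.0004, -0.0015, 0.015]
    - [0, 0, 0, -0.0003, -0.0004, -0.0015, 0.015]

```text
clock: 12.15
tcp_pos: [0.5111, -0.2586, 0.1371]
tool_rot: [-0.0, 1.0, 0.002, 0.0]
contact_force: [-0.5, -2.2, 1.8]
gripper_width: 0.276
```

drive_tool:
  motion:
    - [0, 0, 0, 0, 0, -0.001, 0.015]
    - [0, 0, 0, 0, 0, -0.0015, 0.015]
    - [0, 0, 0, 0, 0, -0.0015, 0.015]

```text
clock: 12.45
tcp_pos: [0.511, -0.2585, 0.1356]
tool_rot: [-0.0, 1.0, 0.002, -0.0]
contact_force: [0.1, -1.7, 0.9]
gripper_width: 0.271
```

drive_tool:
  motion:
    - [0, 0, 0, 0, 0, -0.001, 0.015]
    - [0, 0, 0, 0, 0, -0.002, 0.015]
    - [0, 0, 0, 0, 0, -0.002, 0.015]

```text
clock: 12.75
tcp_pos: [0.511, -0.2585, 0.1334]
tool_rot: [-0.0, 1.0, 0.002, -0.0]
contact_force: [-0.9, -3.2, -0.3]
gripper_width: 0.271
```

drive_tool:
  motion:
    - [0, 0, 0, 0, -0.0005, -0.001, 0.015]
    - [0, 0, 0, 0, -0.0005, -0.002, 0.015]
    - [0, 0, 0, 0, -0.0005, -0.002, 0.015]

```text
clock: 13.05
tcp_pos: [0.511, -0.2586, 0.1315]
tool_rot: [-0.0, 1.0, 0.003, -0.0]
contact_force: [-1.0, -0.2, 1.0]
gripper_width: 0.275
```

drive_tool:
  motion:
    - [0, 0, 0, 0, 0, -0.001, 0.015]
    - [0, 0, 0, 0, 0, -0.002, 0.015]
    - [0, 0, 0, 0, 0, -0.002, 0.015]

```text
clock: 13.35
tcp_pos: [0.511, -0.2587, 0.1296]
tool_rot: [-0.0, 1.0, 0.003, -0.0]
contact_force: [-1.0, 0.4, 2.2]
gripper_width: 0.272
```

drive_tool:
  motion:
    - [0, 0, 0, 0, 0, -0.0008, 0.015]
    - [0, 0, 0, 0, 0, -0.0016, 0.015]
    - [0, 0, 0, 0, 0, -0.0024, 0.015]

```text
clock: 13.65
tcp_pos: [0.5111, -0.2587, 0.1274]
tool_rot: [-0.0, 1.0, 0.003, 0.0]
contact_force: [-2.0, 1.2, 6.0]
gripper_width: 0.269
```

drive_tool:
  motion:
    - [0, 0, 0, -0.0003, 0, -0.0008, 0.015]
    - [0, 0, 0, -0.0003, 0, -0.0016, 0.015]
    - [0, 0, 0, -0.0003, 0, -0.0024, 0.015]

```text
clock: 13.95
tcp_pos: [0.511, -0.2587, 0.1251]
tool_rot: [-0.0, 1.0, 0.003, 0.0]
contact_force: [-2.5, 2.0, 4.7]
gripper_width: 0.272
```

drive_tool:
  motion:
    - [0, 0, 0, -0.0004, 0.0003, -0.0008, 0.015]
    - [0, 0, 0, -0.0004, 0.0003, -0.0016, 0.015]
    - [0, 0, 0, -0.0004, 0.0003, -0.0024, 0.015]

```text
clock: 14.25
tcp_pos: [0.5107, -0.2587, 0.1227]
tool_rot: [0.0, 1.0, 0.003, 0.0]
contact_force: [-0.1, 0.2, 4.4]
gripper_width: 0.273
```

drive_tool:
  motion:
    - [0, 0, 0, 0, 0, -0.0008, 0.015]
    - [0, 0, 0, 0, 0, -0.0016, 0.015]
    - [0, 0, 0, 0, 0, -0.0024, 0.015]

```text
clock: 14.55
tcp_pos: [0.5106, -0.2587, 0.1202]
tool_rot: [-0.0, 1.0, 0.002, 0.0]
contact_force: [0.7, 1.2, 4.8]
gripper_width: 0.273
```

drive_tool:
  motion:
    - [0, 0, 0, 0, 0, -0.0008, 0.015]
    - [0, 0, 0, 0, 0, -0.0016, 0.015]
    - [0, 0, 0, 0, 0, -0.0024, 0.015]

```text
clock: 14.85
tcp_pos: [0.5106, -0.2587, 0.1178]
tool_rot: [-0.0, 1.0, 0.002, 0.0]
contact_force: [0.9, 1.4, 3.8]
gripper_width: 0.273
```

drive_tool:
  motion:
    - [0, 0, 0, 0, 0, -0.0008, 0.015]
    - [0, 0, 0, 0, 0, -0.0016, 0.015]
    - [0, 0, 0, 0, 0, -0.0024, 0.015]

```text
clock: 15.15
tcp_pos: [0.5105, -0.2587, 0.1154]
tool_rot: [-0.0, 1.0, 0.002, 0.0]
contact_force: [0.7, 2.0, 4.3]
gripper_width: 0.27
```

Depth is now about 46 mm.

drive_tool:
  motion:
    - [0, 0, 0, 0.0001, 0.0003, -0.0008, 0.015]
    - [0, 0, 0, 0.0001, 0.0003, -0.0016, 0.015]
    - [0, 0, 0, 0.0001, 0.0003, -0.0024, 0.015]

```text
clock: 15.45
tcp_pos: [0.5105, -0.2586, 0.1129]
tool_rot: [0.0, 1.0, 0.002, 0.0]
contact_force: [1.1, 1.3, 4.2]
gripper_width: 0.274
```

drive_tool:
  motion:
    - [0, 0, 0, 0.0001, 0.0002, -0.0008, 0.015]
    - [0, 0, 0, 0.0001, 0.0002, -0.0016, 0.015]
    - [0, 0, 0, 0.0001, 0.0002, -0.0024, 0.015]

```text
clock: 15.75
tcp_pos: [0.5104, -0.2586, 0.1105]
tool_rot: [0.0, 1.0, 0.002, -0.0]
contact_force: [0.4, -0.4, 2.0]
gripper_width: 0.272
```

drive_tool:
  motion:
    - [0, 0, 0, 0, 0, -0.0008, 0.015]
    - [0, 0, 0, 0, 0, -0.0016, 0.015]
    - [0, 0, 0, 0, 0, -0.0024, 0.015]

```text
clock: 16.05
tcp_pos: [0.5109, -0.2586, 0.1098]
tool_rot: [0.0, 1.0, 0.002, 0.001]
contact_force: [-4.8, 2.1, 20.7]
gripper_width: 0.273
```

Firm stop: the force jumped and travel ceased at about 51 mm depth. Easing the load now.

drive_tool:
  motion:
    - [0, 0, 0, 0, 0, 0.001, 0.015]
    - [0, 0, 0, 0, 0, 0.001, 0.015]
    - [0, 0, 0, 0, 0, 0.001, 0.015]

```text
clock: 16.35
tcp_pos: [0.5107, -0.2585, 0.1099]
tool_rot: [0.0, 1.0, 0.002, 0.0]
contact_force: [-0.5, -0.1, 9.1]
gripper_width: 0.27
```

drive_tool:
  motion:
    - [0, 0, 0, 0, 0, 0, 0.035]
    - [0, 0, 0, 0, 0, 0, 0.06]
    - [0, 0, 0, 0, 0, 0, 0.07]
    - [0, 0, 0, 0, 0, 0, 0.07]
    - [0, 0, 0, 0, 0, 0, 0.07]
    - [0, 0, 0, 0, 0, 0, 0.07]

```text
clock: 16.95
tcp_pos: [0.5105, -0.2582, 0.109]
tool_rot: [-0.0, 1.0, 0.002, -0.0]
contact_force: [1.1, 0.1, 0.3]
gripper_width: 0.816
```

drive_tool:
  motion:
    - [0, 0, 0, 0, 0, 0.01, 0.07]
    - [0, 0, 0, 0, 0, 0.03, 0.07]
    - [0, 0, 0, 0, 0, 0.06, 0.07]
    - [0, 0, 0, 0, 0, 0.1, 0.07]
    - [0, 0, 0, 0, 0, 0.12, 0.07]
    - [0, 0, 0, 0, 0, 0.12, 0.07]
    - [0, 0, 0, 0, 0, 0.12, 0.07]

```text
clock: 17.65
tcp_pos: [0.5107, -0.2583, 0.2299]
tool_rot: [0.0, 1.0, 0.002, 0.001]
contact_force: [-0.3, -0.5, -1.7]
gripper_width: 0.815
```

```bash
python3 - <<'E'
from h import *
o=get_obs(); c=cam("wrist"); p,d=snapshot("wrist"); print(o["clock"],o["tcp_pos"],o["contact_force"])
W=cloud("",d,c); hsv=cv2.cvtColor(p,cv2.COLOR_RGB2HSV).astype(int); H,S,V=hsv[...,0],hsv[...,1],hsv[...,2]
red=((H<8)|(H>172))&(S>150)&(V>40)&(W[...,2]>.08)
zt=np.percentile(W[red][:,2],90); print("head top z",zt,"expect",.084-.0513+.109)
top=red&(W[...,2]>zt-.006); vs,us=np.where(top); Q=np.array([onz("",u,v,zt,c)[:2] for u,v in zip(us,vs)],np.float32); print("top",cv2.minAreaRect(Q))
a=(W[...,0]>.535)&(W[...,0]<.572)&(abs(W[...,1]+.259)<.02)&(W[...,2]>.11)&~red
P=np.array([onz("",u,v,zt-.008,c)[:2] for v,u in zip(*np.where(a))],np.float32); l=cv2.fitLine(P,2,0,.001,.001).ravel(); print("arm",l,len(P),np.degrees(np.arctan(l[1]/l[0])),"pitch",np.degrees(np.arctan(np.polyfit(W[a][:,0],W[a][:,2],1)[0])))
m=(np.hypot(W[...,0]-.637,W[...,1]+.256)<.1)&(abs(W[...,2]-.028)<.006); m=cv2.morphologyEx(m.astype(np.uint8),cv2.MORPH_OPEN,np.ones((5,5)))
k=np.vstack(cv2.findContours(m,0,cv2.CHAIN_APPROX_NONE)[0]); k=cv2.convexHull(k)[:,0]
Q=np.array([onz("",u,v,.029,c)[:2] for u,v in k],np.float32); cc=cv2.minEnclosingCircle(Q); print("chuck",cc,"arm line y at chuck x",l[3]+(cc[0][0]-l[2])*l[1]/l[0])
cv2.imwrite("pics/end.png",cv2.resize(np.clip(p[...,::-1].astype(int)*1.5,0,255).astype(np.uint8),None,fx=1.42,fy=1.42))
E
```

```text
17.65 [ 0.51073191 -0.25831742  0.22988902] [-0.34023166 -0.48261653 -1.69426376]
head top z 0.14267993868169565 expect 0.1417
top ((0.518325924873352, -0.2591114938259125), (0.03744998201727867, 0.02340460754930973), 0.2530640959739685)
arm [ 0.9999879   0.00492384  0.5536637  -0.25864422] 413 0.28211623 pitch -0.5471978404990259
chuck ((0.6386605501174927, -0.25803428888320923), 0.07387702912092209) arm line y at chuck x -0.2582257
```

View pics/end.png

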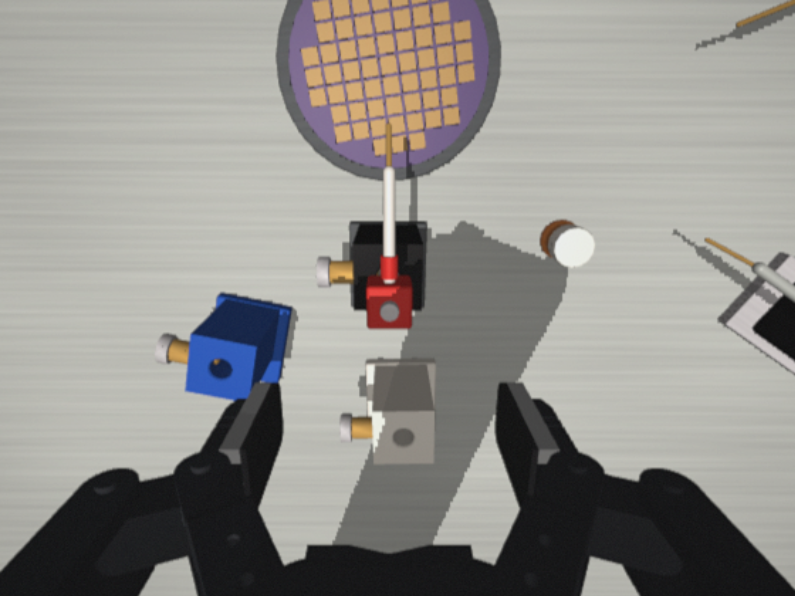

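The mast stands in the holder, with its needle pointing at the middle of the wafer. One check that letting go did not lift it: the head-top height by the same median as in the rack.

```bash
python3 - <<'E'
from h import *
def top(p,d,c,zc):
    W=cloud("",d,c); hsv=cv2.cvtColor(p,cv2.COLOR_RGB2HSV).astype(int); H,S,V=hsv[...,0],hsv[...,1],hsv[...,2]
    red=((H<8)|(H>172))&(S>150)&(V>40)&(abs(W[...,2]-zc)<.005); return np.median(W[red][:,2]),red.sum()
z=np.load("w4.npz"); print("rack",top(z["p"],z["d"],(z["K"],z["R"],z["t"]),.115))
for n,T in(("g1",.28122),("g2",.20235)):
    z=np.load(n+".npz"); print(n,top(z["p"],z["d"],(z["K"],z["R"],z["t"]),T+.032)[0]-T)
c=cam("wrist"); p,d=snapshot("wrist"); print("now",top(p,d,c,.142)); print(get_obs()["contact_force"])
E
```

```text
rack (np.float64(0.11496762146176846), np.int64(1203))
g1 0.031887227472452095
g2 0.03193037615653757
now (np.float64(0.1419932688995832), np.int64(812))
[-0.22519584  0.01482014 -0.32730984]
```

```bash
python3 -c "
from plant import *
print(finish_job())"
```

```text
the job is handed in; nothing more can be done
None
```

The red mast is out of the rack and standing in the black holder, pushed down to the stop screw and released. I handed the job in at about 18 s of the 58 s allowed.

- **Stop screw:** the post slid past the plunger at about 4–8 N, then stopped dead about 51 mm below the mouth. The wrist force there jumped to 20.7 N. I eased that to about 9 N, and the mast did not move.
- **Force on the screw:** part of that 20.7 N was plunger friction, so the screw itself probably took about 15–17 N. I only read the force at the end of each short move, so a slightly higher brief peak is possible.
- **Still home after letting go:** the head top measures 142.0 mm against 141.8 mm at the stop. That 0.2 mm difference is within the measuring noise.
- **Needle direction:** the arm points along +0.3° and its line passes about 0.2 mm from the chuck's centre.
- **Left alone:** in the last picture the jar and chuck look untouched. The black and blue masts were still standing in the rack when I lifted the red one away; I did not look at them again after that.
- **Disagreements:**
  - The bore lay about 1.5–2 mm further in x than the first wrist-camera measurement, which showed up as a side force of about 5 N. I moved over until that force was gone.
  - The mast looks pitched about 0.5–0.7° in the depth images. I put that down to calibration and did not correct it.

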